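Loosen the left-hand clamp knob of the wire spool

TASK

The bar knob that clamps the large wire spool on its stand has a left-hand thread. Loosen it by turning it clockwise, seen from above, about 75 degrees (between a sixth and a quarter of a turn), and let go of it. Never tighten it, and leave the knob of the small bobbin's stand as it is.

Things in the scene. Friction and masses are not known exactly. Their poses are not given: they have to be found in the camera images.
- spool_knob (a joint): Turn (rad) of the black bar knob on the stand with the large spool (52 mm across, 40 tall; grey round foot 84 mm across, fixed to the desk). 0 to 0.1 when clamped; grows clockwise seen from above (loosening, left-hand thread), negative = tightened; stops -0.3, 2.8. Vertical axis, stays where left, 0.12 N m friction, rises 8 mm a turn.
- spool_knob_grip (a point): Centre of that knob's bar, on its axis, about 81 mm above the desk; turns and rises with the knob. Bar 46 mm long (this x axis), 14 thick (y; grip across it), 24 tall (12 above, 12 below this point). Under it a neck 11 mm across, 14 tall; a washer 28 mm across lies 26 mm, the spool's top 29 mm below this point. A bobbin and a ring core up to 16 mm tall stand loose by the foot.
- bobbin_knob (a joint): Turn of the like black bar knob on the other stand, which carries a small bobbin 21 mm across and 16 mm tall. In rad, about 0 at the start; grows anticlockwise seen from above. To be left alone.
- bobbin_knob_grip (a point): Centre of the bar of that other knob (same bar, 46 x 14 x 24 mm, x along its length), about 57 mm above the desk. The two stands stand side by side, 120 mm or more apart between axes; which is on the left varies.

How it is judged (in metres and radians):
At the end, for the whole second after the job is handed in: The large spool's knob stands still, turned clockwise to between 0.95 and 1.85 rad (54 to 106 degrees) from its clamped zero; the bobbin's knob is still within -0.15 to 0.25 rad (value of joint spool_knob between 0.95 and 1.85 rad and velocity of joint spool_knob between -0.05 and 0.05 rad/s and value of joint bobbin_knob between -0.15 and 0.25 rad); the robot touches nothing.
It fails at once if the spool's knob is tightened (turned anticlockwise below -0.15 rad) (value of joint spool_knob below -0.15 rad).
It fails at once if the bobbin's knob is turned (outside -0.15 to 0.25 rad) (value of joint bobbin_knob below -0.15 rad or value of joint bobbin_knob above 0.25 rad).
It also fails if it takes over 29 s, if anything falls off the work surface, if the arm or the gripper's body presses on something with over 40 N, if the wrist force passes 120 N, or if a joint passes its speed limit or range.

ROBOT

A 6-joint arm with a two-finger parallel gripper is mounted at the origin on the work surface; the furniture and walls round the work are solid. World frame = base frame: x ahead of the robot, y to its left, z up, the work surface at z = 0. Lengths are in m, angles in degrees, forces in N, time in s.
With the tool pointing down it reaches from about 0.4 to 0.825 m from the base axis. Payload 7 kg.
Tool frame: the origin (TCP) lies midway between the tips of the shut fingers; the grasp point (between the pads) lies 19 mm behind it; z points along the fingers, y is the line along which they close (so a half turn about z gives the same grasp; the last joint's range is limited). The gripper opens to 88 mm and grips with 3 to 60 N. Pads are 19 mm wide; open, the fingers measure 130 mm over their backs; the gripper's body (78 mm by 193 mm) begins 47 mm behind the grasp point.
Start: joints at [80.048, 20.546, 0.682, 0, -70.136, -16.507], TCP at [0.301, 0.604, 0.227] pointing down, gripper open.
Joint ranges: [-176.03, 176.03], [-82.01, 121.73], [-58.28, 71.71], [-173.87, 95.51], [-174.79, -0.11], [-173.66, 173.66]. Speed limits (degrees/s): [136.94, 136.94, 172.46, 180, 180, 180].

INTERFACE

Orientations are given as a 3x3 rotation matrix whose columns are the frame's x, y, z axes.
In Python, from rig import robot gives the robot as it stands. Calls block until the motion is done:
- robot.goto(position, orientation): joint-space move of the TCP to a pose.
- robot.servo_line(position, ori=None, speed=0.15): straight line of the TCP; ori=None keeps the orientation; speed is the mean speed in m/s.
- robot.movej(angles): joint-space move.
- robot.move_gripper(opening): opening from 0.0 (shut) to 1.0 (fully open); the grip force is fixed at half the most; returns when the fingers have stopped.
- robot.dwell(seconds).
- robot.ik(position, orientation): joint angles nearest the present ones, or None.
- robot.grab_frame(name): name is "scene" or "side" or "wrist"; returns (picture, depth): 400x640x3 uint8, red, green, blue; 400x640 float32, m along the optical axis (not along the pixel's ray), 0 where there is no reading.
- robot.camera_info(name): a dict with "vfov" (degrees; the focal length in pixels is half the picture's height over the tangent of half this angle, whatever the lens; pixels are square), "cx", "cy" (the principal point, pixels), "k1" (the pictures are not rectified: a ray, as slopes to the right and down, at radius r is drawn at 1 + k1 r^2 times it, then the intrinsics apply), "view" (4x4, takes a point from world to camera coordinates); the wrist camera has in their place "T_tool_cam" (4x4, takes a point from camera to tool coordinates, whose origin is the TCP and whose axes are the flange's). Camera axes: x right, y down, z forward; pixel columns grow to the right and rows downward; lengths in m; the calibration is good to about 2 mm. A picture is of the moment at which its call begins: read the wrist's pose just before it. camera_info takes no time and is no camera call.
A pose or a line that the arm cannot do raises robot.Unreachable and nothing moves.
- robot.job_done(): hands the job in; it is judged then, once.
Readings, each from a call of its own:
- robot.read_t(): time.
- robot.read_qpos(): joint angles.
- robot.read_qvel(): joint speeds.
- robot.read_effort(): joint torques, N m.
- robot.read_position(): TCP position.
- robot.read_tcp_rot(): TCP orientation.
- robot.read_force(): force on the tool from outside, world axes, zero at the start.
- robot.read_ft_torque(): the same for the moment, N m.
- robot.read_grip_width(): opening from 0.0 (shut) to 1.0 (fully open).
- robot.read_finger_force(): force on a finger pad.
Only numpy, scipy, OpenCV 4.12 (cv2) and the standard library are available. Lean on these libraries where they do the work, as an engineer would, in place of code of your own. Each camera call takes 0.05 s, during which the arm holds its last target. There are 200 camera calls.

## Working session

There is one attempt and no reset: what is moved stays moved. The work goes in short steps, each a Python script; the robot and the scene stay as the last script left them, time stands still between calls to the robot, and variables do not carry over. Pictures are saved under pics/ and viewed, at most 10 in all, crops included, and the job is handed in when it is done.

```bash
mkdir -p pics
cat > h.py <<'E'
import numpy as np, cv2
from rig import robot
def K(ci): return 200/np.tan(np.radians(ci["vfov"]/2))
def cloud(name):
    if name=="wrist": p,R=np.array(robot.read_position()),np.array(robot.read_tcp_rot())
    ci=robot.camera_info(name); im,d=robot.grab_frame(name); f=K(ci)
    v,u=np.mgrid[0:400,0:640]; x=(u-ci["cx"])/f; y=(v-ci["cy"])/f
    xu,yu=x.copy(),y.copy()
    for _ in range(10):
        s=1+ci["k1"]*(xu**2+yu**2); xu,yu=x/s,y/s
    P=np.stack([xu*d,yu*d,d],-1)
    if name=="wrist":
        T=np.array(ci["T_tool_cam"]); P=P@T[:3,:3].T+T[:3,3]; P=P@R.T+p
    else:
        T=np.linalg.inv(np.array(ci["view"])); P=P@T[:3,:3].T+T[:3,3]
    P[d<=0]=np.nan
    return im,P
def save(im,n): cv2.imwrite("pics/"+n,im[:,:,::-1])
E
python3 - <<'E'
from h import *
ims=[]
for n in("scene","side"):
    im,P=cloud(n); np.savez("/tmp/"+n,im=im,P=P); ims.append(im)
    m=(im.max(2)<70)&(P[...,2]>.03)&(P[...,2]<.13)
    k,l,s,c=cv2.connectedComponentsWithStats(m.astype(np.uint8))
    for i in range(1,k):
        if s[i,4]>40: q=P[l==i]; print(n,s[i],c[i].round(),np.nanmedian(q,0).round(3),np.nanmin(q,0).round(3),np.nanmax(q,0).round(3))
big=np.vstack(ims); save(cv2.resize(big,(480,600),interpolation=cv2.INTER_AREA),"a.png")
print(robot.read_t(),np.array(robot.read_tcp_rot()).round(3).tolist())
E
```

```text
scene [278 136  46  32 395] [301. 149.] [0.558 0.267 0.038] [0.512 0.2   0.03 ] [0.592 0.31  0.047]
scene [299 174  21  18 236] [309. 182.] [0.481 0.083 0.085] [0.46  0.078 0.053] [0.506 0.102 0.096]
scene [301 199  18   7  61] [310. 202.] [0.478 0.071 0.037] [0.463 0.066 0.03 ] [0.497 0.087 0.043]
scene [333 231  23  20 266] [344. 240.] [ 0.465 -0.076  0.062] [ 0.444 -0.079  0.031] [ 0.49  -0.063  0.072]
scene [  15  278  127   93 4609] [ 82. 331.] [ 0.01  -0.06   0.067] [-0.101 -0.101  0.03 ] [0.09  0.048 0.119]
scene [ 44 285  59  37 110] [ 77. 307.] [ 0.02  -0.063  0.129] [-0.031 -0.069  0.125] [ 0.059 -0.034  0.13 ]
scene [411 301  10  15 117] [416. 308.] [ 0.463 -0.277  0.093] [ 0.459 -0.282  0.076] [ 0.475 -0.268  0.103]
scene [407 312  15  12  84] [413. 319.] [ 0.458 -0.282  0.071] [ 0.454 -0.287  0.063] [ 0.471 -0.267  0.078]
side [290 171  25  21 263] [302. 180.] [0.482 0.083 0.086] [0.462 0.078 0.06 ] [0.507 0.099 0.095]
side [326 233  26  20 282] [339. 243.] [ 0.467 -0.077  0.063] [ 0.447 -0.08   0.041] [ 0.489 -0.067  0.071]
side [   0  275   94  112 4313] [ 48. 329.] [ 0.043 -0.06   0.068] [-0.014 -0.1    0.03 ] [0.089 0.049 0.113]
side [  0 280  51  39 160] [ 26. 302.] [ 0.034 -0.059  0.128] [ 0.004 -0.07   0.125] [ 0.064 -0.028  0.13 ]
side [412 306  11  18 151] [417. 315.] [ 0.465 -0.278  0.091] [ 0.461 -0.282  0.077] [ 0.472 -0.27   0.103]
side [408 322  17  11  97] [415. 328.] [ 0.46  -0.282  0.07 ] [ 0.455 -0.286  0.064] [ 0.475 -0.268  0.077]
0.1 [[0.895, -0.446, -0.001], [-0.446, -0.895, -0.001], [0.0, 0.001, -1.0]]
```

View pics/a.png

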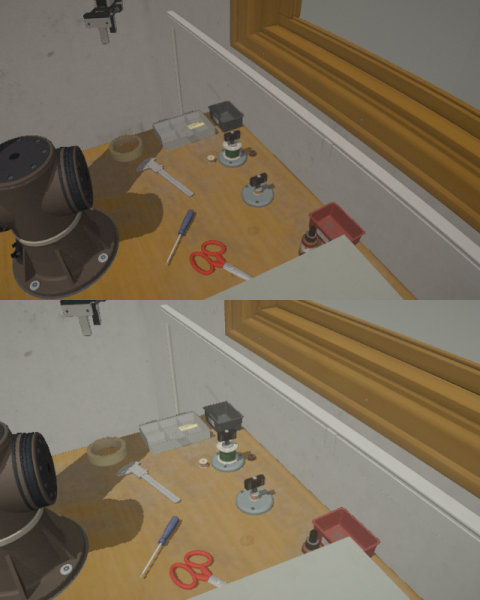

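Spool stand (green spool) is at full-picture ≈(309,182), bobbin stand at ≈(344,240), with a wall and window close behind. Next: wall geometry and a near view from the wrist camera.

Run:
```python
from h import *
Z=[np.load("/tmp/%s.npz"%n)["P"].reshape(-1,3) for n in("scene","side")]
P=np.vstack(Z); P=P[np.isfinite(P[:,0])]
for y0 in np.arange(-.1,.3,.05):
  r=[]
  for z0 in(.03,.07,.1,.13,.18,.23,.3):
    q=P[(abs(P[:,1]-y0)<.025)&(P[:,2]>z0)&(P[:,2]<z0+.05)&(P[:,0]>.33)]
    r.append((q[:,0].min().round(3),np.median(q[:,0]).round(3)) if len(q) else None)
  print(y0.round(2),r)
ci=robot.camera_info("wrist");print(np.array(ci["T_tool_cam"]).round(3).tolist(),ci["vfov"])
R=np.array([[1,0,0],[0,-1,0],[0,0,-1.]])
for a in range(-180,180,30):
  c,s=np.cos(np.radians(a)),np.sin(np.radians(a)); Q=np.array([[c,s,0],[s,-c,0],[0,0,-1.]])
  j=[robot.ik([.483,.087,z],Q) for z in(.065,.24)]; print(a,[None if k is None else np.round(k,0).tolist() for k in j])
```

```text
-0.1 [(np.float64(0.446), np.float64(0.599)), (np.float64(0.452), np.float64(0.6)), (np.float64(0.597), np.float64(0.6)), (np.float64(0.568), np.float64(0.599)), (np.float64(0.567), np.float64(0.574)), (np.float64(0.564), np.float64(0.569)), (np.float64(0.571), np.float64(0.583))]
-0.05 [(np.float64(0.444), np.float64(0.599)), (np.float64(0.448), np.float64(0.6)), (np.float64(0.597), np.float64(0.6)), (np.float64(0.567), np.float64(0.599)), (np.float64(0.567), np.float64(0.574)), (np.float64(0.565), np.float64(0.569)), (np.float64(0.571), np.float64(0.584))]
0.0 [(np.float64(0.596), np.float64(0.6)), (np.float64(0.597), np.float64(0.6)), (np.float64(0.597), np.float64(0.6)), (np.float64(0.567), np.float64(0.599)), (np.float64(0.566), np.float64(0.573)), (np.float64(0.565), np.float64(0.569)), (np.float64(0.572), np.float64(0.583))]
0.05 [(np.float64(0.462), np.float64(0.599)), (np.float64(0.597), np.float64(0.6)), (np.float64(0.597), np.float64(0.6)), (np.float64(0.567), np.float64(0.597)), (np.float64(0.566), np.float64(0.573)), (np.float64(0.565), np.float64(0.569)), (np.float64(0.
[... 1519 characters left out ...]
0, 0.0, -67.0, -63.0]]
-90 [[33.0, 13.0, -34.0, 0.0, -43.0, -33.0], [33.0, 2.0, -21.0, 0.0, -67.0, -33.0]]
-60 [[33.0, 13.0, -34.0, 0.0, -43.0, -3.0], [33.0, 2.0, -21.0, 0.0, -67.0, -3.0]]
-30 [[33.0, 13.0, -34.0, 0.0, -43.0, 27.0], [33.0, 2.0, -21.0, 0.0, -67.0, 27.0]]
0 [[33.0, 13.0, -34.0, 0.0, -43.0, 57.0], [33.0, 2.0, -21.0, 0.0, -67.0, 57.0]]
30 [[33.0, 13.0, -34.0, 0.0, -43.0, 87.0], [33.0, 2.0, -21.0, 0.0, -67.0, 87.0]]
60 [[33.0, 13.0, -34.0, 0.0, -43.0, 117.0], [33.0, 2.0, -21.0, 0.0, -67.0, 117.0]]
90 [[33.0, 13.0, -34.0, 0.0, -43.0, 147.0], [33.0, 2.0, -21.0, 0.0, -67.0, 147.0]]
120 [None, None]
150 [[33.0, 13.0, -34.0, 0.0, -43.0, -153.0], [33.0, 2.0, -21.0, 0.0, -67.0, -153.0]]
```

```bash
cat >> h.py <<'E'
A180=np.array([[-1,0,0],[0,1,0],[0,0,-1.]])
def knob(P,im,c,z0,z1):
    m=(im.max(2)<80)&(P[...,2]>z0)&(P[...,2]<z1)&(np.hypot(P[...,0]-c[0],P[...,1]-c[1])<.04)
    q=P[m]; r=cv2.minAreaRect((q[:,:2]*1000).astype(np.float32)); 
    w=np.linalg.eigh(np.cov(q[:,:2].T))[1][:,1]
    return len(q),r,np.degrees(np.arctan2(w[1],w[0]))%180,np.median(q[:,2])
E
python3 - <<'E'
from h import *
R0=np.array(robot.read_tcp_rot())
robot.goto([.34,.42,.26],R0)
robot.goto([.41,.09,.25],A180)
im,P=cloud("wrist"); np.savez("/tmp/w",im=im,P=P); save(im,"w1.png")
for c,z in(((.483,.087),.085),((.467,-.073),.06)): print(knob(P,im,c,z,z+.02))
print(robot.read_t())
E
```

```text
(268, ((473.84423828125, 91.204345703125), (13.552412986755371, 21.843551635742188), 82.5326919555664), np.float64(169.20986252304942), np.float64(0.09167058983371676))
(451, ((470.7113342285156, -68.18475341796875), (12.062973976135254, 44.479862213134766), 88.30521392822266), np.float64(178.05135802494365), np.float64(0.06753989634415716))
2.775
```

View pics/w1.png

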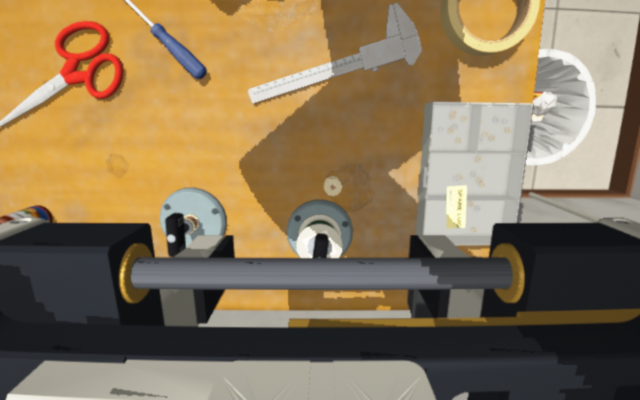

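The wrist picture (top = toward the robot) shows the spool knob at (320,245), half hidden by the gripper's guide bar, and the bobbin knob at (175,230). A loose core is at (333,186). I'll shift +x for a clear view.

Run:
```python
from h import *
robot.servo_line([.485,.07,.25],speed=.2)
im,P=cloud("wrist"); np.savez("/tmp/w",im=im,P=P); save(im,"w2.png")
for c,z in(((.483,.087),.085),((.467,-.073),.06)): print(knob(P,im,c,z,z+.02))
q=P[(P[...,2]>.04)&(P[...,2]<.055)&(np.hypot(P[...,0]-.483,P[...,1]-.087)<.04)]
print(len(q),q.min(0),q.max(0),robot.read_t())
for n in("scene","side"):
    d=np.load("/tmp/%s.npz"%n)
    print(knob(d["P"],d["im"],(.483,.087),.088,.105), knob(d["P"],d["im"],(.467,-.073),.064,.08))
```

```text
(597, ((486.3988342285156, 89.23351287841797), (14.32150936126709, 45.62055969238281), 82.42285919189453), np.float64(172.5225827060154), np.float64(0.09177210342838105))
(545, ((471.0216064453125, -68.30136108398438), (13.131134986877441, 43.963130950927734), 88.38404083251953), np.float64(178.57302865767085), np.float64(0.06743029280814317))
1148 [0.46065193 0.06431315 0.0492674 ] [0.51052039 0.11483637 0.05499489] 3.3667
(95, ((481.7847900390625, 85.82186889648438), (11.079851150512695, 43.866188049316406), 82.49263000488281), np.float64(172.06476061350614), np.float64(0.09274678219881782)) (119, ((466.5111999511719, -73.50830841064453), (13.085505485534668, 44.16093444824219), 85.35442352294922), np.float64(177.340154869116), np.float64(0.06879655743138202))
(121, ((484.9051513671875, 87.6015625), (18.897743225097656, 44.24943542480469), 83.64514923095703), np.float64(170.7077065999564), np.float64(0.09187528928312327)) (145, ((468.88348388671875, -72.73124694824219), (12.199396133422852, 44.162349700927734), 88.28104400634766), np.float64(176.74756488654765), np.float64(0.06806403961721585))
```

View pics/w2.png

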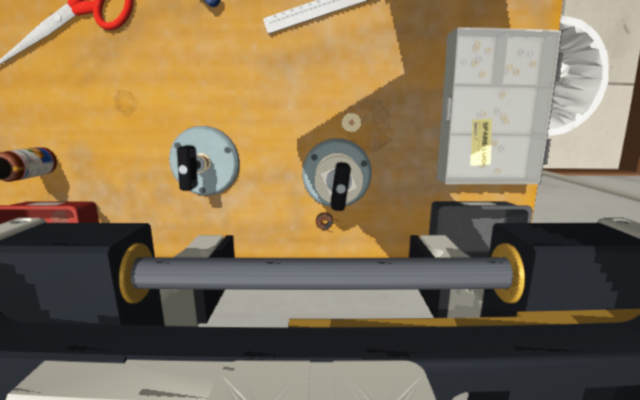

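Clear view: spool knob at (341,187) with its bar nearly along x (172.5°), bobbin knob at (187,168). The sill (x≈0.566) blocks a full gripped turn, so I'll push the bar's robot-side end along an arc with the shut fingers instead.

```bash
cat >> h.py <<'E'
AX=np.array([.4857,.0894]); H=np.array([.0095,.021])
def cen(a,r=.013,g=0.):
    a=np.radians(a); e=np.array([np.cos(a),np.sin(a)]); n=np.array([-e[1],e[0]])
    return AX+r*e+(.007+g)*n-H
def st(): print(np.round(robot.read_position(),4),np.round(robot.read_force(),1),round(robot.read_t(),2))
E
python3 - <<'E'
from h import *
robot.move_gripper(0.0)
p=cen(172.5)-[0,.018]
robot.servo_line([*p,.15],speed=.15); st()
robot.servo_line([*p,.070],speed=.08); st()
for a in(172.5,160,147,135):
    robot.servo_line([*cen(a),.0705],speed=.05); st()
im,P=cloud("side"); np.savez("/tmp/s2",im=im,P=P); save(cv2.resize(im[120:290,220:440],None,fx=3,fy=3),"s2.png")
E
```

```text
[0.4631 0.0454 0.1507] [0.2 1.3 0.9] 5.64
[0.4628 0.0453 0.0704] [-0.1 -0.4  0.4] 6.79
[0.4624 0.0635 0.0705] [0.  0.7 1. ] 7.3
[0.4615 0.0662 0.0705] [ 0.6 -0.7  0.1] 7.55
[0.4608 0.0686 0.0704] [ 0.6 -5.8  1.9] 7.8
[0.4606 0.0708 0.0703] [-1.9 -9.   5. ] 8.05
```

View pics/s2.png

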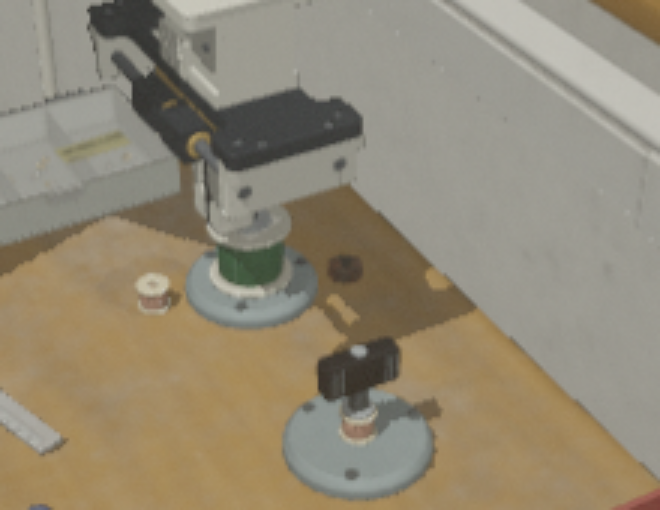

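The spool knob is hidden behind the gripper; the force shows contact started about 4 mm later than planned (fingers thinner than assumed). I'll adjust and continue, then look.

```bash
sed -i 's/H=np.array.*/H=np.array([.0095,.017])/' h.py
python3 - <<'E'
from h import *
for a in(150,140,130,120,110):
    robot.servo_line([*cen(a),.071],speed=.05); st()
# back off: away from the bar (-x), then up and view
p=cen(110); robot.servo_line([p[0]-.02,p[1]-.01,.071],speed=.1)
robot.servo_line([p[0]-.02,p[1]-.01,.16],speed=.15)
robot.servo_line([.485,.07,.25],speed=.2)
im,P=cloud("wrist"); save(im[100:300,200:500],"w3.png")
print(knob(P,im,AX,.085,.108),knob(P,im,(.471,-.068),.06,.08)); st()
E
```

```text
[0.4602 0.0711 0.0707] [ 1.  -7.1  1.7] 8.35
[0.4602 0.0735 0.0706] [-1.9 -7.9  2.2] 8.6
[0.4606 0.0758 0.0706] [-2.5 -8.   5.3] 8.85
[0.4613 0.078  0.0705] [-4.3 -7.4  5.9] 9.1
[0.4624 0.0801 0.0704] [-6.9 -6.2  6.5] 9.35
(609, ((486.2651672363281, 89.27365112304688), (13.86293888092041, 45.30944061279297), 29.80904197692871), np.float64(119.88837851801809), np.float64(0.09291468048445709)) (531, ((470.8176574707031, -68.0092544555664), (13.313164710998535, 43.79629898071289), 88.38553619384766), np.float64(178.51918565205435), np.float64(0.06743300000859986))
[0.484  0.0697 0.2483] [-0.6  0.2  0.2] 11.16
```

View pics/w3.png

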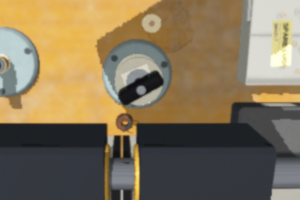

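The knob now stands at 120° (52° turned clockwise; at ≈(340,187) full frame), and the bobbin knob is unchanged. One more push of about 25°.

Run:
```python
from h import *
p=cen(110); s=[p[0]-.02,p[1]-.01]
robot.servo_line([*s,.16],speed=.2); robot.servo_line([*s,.0715],speed=.1)
robot.servo_line([*(cen(118)),.0715],speed=.07); st()
for a in(110,102,94,86):
    robot.servo_line([*cen(a),.0715],speed=.05); st()
p=cen(86); robot.servo_line([p[0]-.02,p[1]-.01,.0715],speed=.1)
robot.servo_line([p[0]-.02,p[1]-.01,.16],speed=.15)
robot.servo_line([.485,.07,.25],speed=.2)
im,P=cloud("wrist"); save(im[100:300,100:500],"w4.png")
print(knob(P,im,AX,.085,.108),knob(P,im,(.471,-.068),.06,.08)); st()
```

```text
[0.4632 0.0802 0.0712] [-5.5 -1.1  3.3] 13.28
[0.4636 0.081  0.0711] [-7.8 -3.8  6.6] 13.53
[0.4646 0.0822 0.071 ] [-8.4 -3.9  7.7] 13.78
[0.4662 0.0836 0.071 ] [-10.   -2.1   7.6] 14.03
[0.4674 0.0845 0.0708] [-11.4  -1.3   8.6] 14.28
(627, ((485.981689453125, 89.36259460449219), (13.567496299743652, 45.043800354003906), 0.9966537952423096), np.float64(90.26924542360238), np.float64(0.0935550816822113)) (531, ((470.8984375, -68.3095474243164), (13.190041542053223, 43.87652587890625), 88.62336730957031), np.float64(178.38284198774681), np.float64(0.06740549338808116))
[0.4841 0.0697 0.2484] [-0.6 -0.5  0.1] 16.07
```

View pics/w4.png

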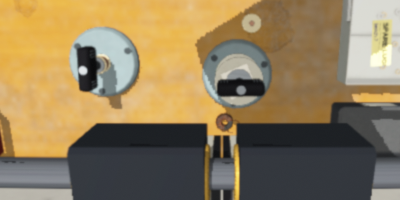

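The spool knob is at (340,187) full frame, now at 90° (82° turned, within the range). The bobbin knob is unchanged and the gripper is clear.

Run:
```python
from h import *
robot.move_gripper(0.2); robot.dwell(.3); st(); print(robot.job_done())
```

```text
[0.485  0.07   0.2501] [ 0.3  0.5 -0.3] 16.93
the job is handed in; nothing more can be done
None
```

The large spool's knob is loosened about 82° clockwise (1.43 rad, measured from above) and released; the bobbin's knob is unmoved, and I handed the job in at about 17 s, with no verdict returned.

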